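# Sort sample vials from tube fittings and start the parts cleaner

### The arm

A 6-joint arm with a two-finger parallel gripper is mounted at the origin on the work surface. World frame = base frame: x ahead of the robot, y to its left, z up, the work surface at z = 0. Lengths are in m, angles in rad, forces in N, time in s.
With the tool pointing down it reaches from about 0.3 to 0.775 m from the base axis. Payload 14.6 kg.
Tool frame: the origin (TCP) lies at the very end of the fingers, on their centre line; the grasp point (between the pads) lies 19 mm behind it; z points along the fingers, y is the line along which they close (so a half turn about z gives the same grasp; the last joint's range is limited). The gripper opens to 94 mm and grips with 3 to 60 N. Pads are 16 mm wide; open, the fingers measure 119 mm over their backs; the gripper's body (75 mm by 177 mm) begins 78 mm behind the grasp point.
Start: joints at [1.243, 0.3, 1.521, -0, 1.321, -0.067], TCP at [0.142, 0.531, 0.205] pointing down, gripper open.
Joint ranges: [-3.03, 3.03], [-0.79, 2.21], [0.23, 2.52], [-1.04, 4.18], [0, 3.07], [-2.55, 2.55]. Speed limits (rad/s): [2.22, 2.22, 2.57, 3.14, 3.14, 3.14].

### API

Orientations are given as [roll, pitch, yaw] about the fixed x, y, z axes, in that order (R = Rz(yaw) Ry(pitch) Rx(roll)).
In Python, from station import ctrl gives the robot as it stands. The module is installed in compiled form; this text tells all that it offers.
- The arm moves only by the tool step_arm, never from a script. Its argument "deltas" is a list of rows, each an object with "dp": the shift along the tool's x, y, z scaled (see below), a list of three; "twist": the turn about the tool's z scaled (see below). In form: [{"dp": [tx, ty, tz], "twist": twist}, ...]. A call has 1 to 12 rows; each row shifts and turns the commanded pose from where the row before left it, along the tool's axes as they then stand; what a row does not reach is not made up. The controller multiplies each number of a shift by 0.04 m and each number of a turn by 4 degrees. A row lasts 1/10 s, in which the tool goes at most 50 mm and 8.59 degrees, less where a joint would pass 70% of its speed; a pose out of reach is approached as far as the arm can. A call with a number of a shift or a turn outside -1 to 1 is refused whole. A call with a gripper value outside its range is refused whole. "gripper" is the opening, from -1 (shut) to 1 (fully open), set as the call begins (left out, the last holds). The fingers move at their own pace and stop on an object; "squeeze" is the grip in N (left out, the last holds). Time passes only in rows, so rows that do not move let the fingers close. It gives the time, the measured TCP pose, the force, the opening and the grip force at its end, in the units of the state.
- ctrl.get_obs(): the state, without advancing time (a new reading comes with each control period).
- ctrl.camera(name): name is "scene" or "top"; returns (picture, depth): 400x640x3 uint8, red, green, blue; 400x640 float32, m along the optical axis (not along the pixel's ray), 0 where there is no reading.
- ctrl.get_calibration(name): a dict with "fx", "fy", "cx", "cy" (pixels), "world_to_cam" (4x4, takes a point from world to camera coordinates). Camera axes: x right, y down, z forward; pixel columns grow to the right and rows downward; lengths in m; the calibration is good to about 2 mm. A picture is of the moment at which its call begins. get_calibration takes no time and is no camera call.
- ctrl.hand_in(): hands the job in; it is judged then, once.
Trained networks look in the newest picture that a camera, given by its name, has taken for a name from the list of things; names that differ only in an ending like _2 or _b are one class to them, and where a whole thing is asked for, a point or a joint stands for the part that bears it (a point fixed in the world has none). Each returns a list of dicts, best first, with "conf" (0 to 1); they miss things now and then, are a little off and sometimes report something else, mostly with a low value. They report only what shows in the picture. A call takes as long as a camera call. They do not tell look-alikes from the thing itself.
- ctrl.spot_in(camera, label): "rect" ([left, top, right, bottom] as shares, 0 to 1, of the picture: columns of its width, rows of its height, round what is visible of it).
- ctrl.cut_out(camera, label): "pixels" (400x640 bool, what is visible of it) and "rect" ([left, top, right, bottom] as shares, 0 to 1, of the picture: columns of its width, rows of its height, round what is visible of it).
The state is a dict: "time_s": time; "qpos": joint angles; "joint_vel": joint speeds; "tau": joint torques, N m; "ee_pos": TCP position; "eef_rot": TCP orientation; "force": force on the tool from outside, world axes, zero at the start; "moment": the same for the moment, N m; "grip_width": finger opening in m; "grip_force": force on a finger pad.
Only numpy, scipy, OpenCV 4.12 (cv2) and the standard library are available. Lean on these libraries where they do the work, as an engineer would, in place of code of your own. Each camera call takes 0.05 s, during which the arm holds its last target. There are 200 camera calls.

### The job

Clear up the mixed parts on the bench: stand both glass vials upright in the shallow grey tray, and put both steel tube fittings in the tank of the white ultrasonic cleaner. When everything is sorted, press the foot-switch pedal all the way down to its stop, hold it there for half a second to start the cleaner, and let it come back up. Never tip a vial over, and leave the mouse and the paper roll where they are.

Things in the scene. Friction and masses are not known exactly. Their poses are not given: they have to be found in the camera images.
- vial_a: Capped amber-glass sample vial, a cylinder 28 mm in diameter and 58 mm tall with a white cap, standing upright on the bench at the start. Origin at the centre of its underside, z along its axis. About 30 g. The two vials are alike and interchangeable.
- vial_b: Capped amber-glass sample vial, a cylinder 28 mm in diameter and 58 mm tall with a white cap, standing upright on the bench at the start. Origin at the centre of its underside, z along its axis. About 30 g. The two vials are alike and interchangeable.
- union: Straight stainless tube union lying flat: 76 mm long along its x axis, axis 11 mm above its underside. A hexagonal nut (22 mm across flats, 20 mm long, centred 28 mm from the middle) on either side and a 20 mm hexagon, 12 mm long, in the middle. Origin at the middle of its length, at the underside; z up as it lies at the start. About 120 g.
- tee: Stainless tube tee lying flat: its run is 76 mm long along its x axis, with a third, like arm reaching 38 mm towards its +y; axes 11 mm above its underside. Each arm carries a hexagonal nut, 22 mm across flats, 20 mm long, centred 28 mm from the crossing; the crossing is a 20 mm cube. Origin at the crossing, at the underside; z up as it lies at the start. About 150 g.
- tray_in (a point): Centre of the inner floor, 5 mm above the bench, of the shallow, open grey plastic tray, fixed to the bench: 160 x 160 mm outside, walls 5 mm thick, rim 30 mm above the bench (150 x 150 mm inside). x and y along its sides, z up. The tray and the cleaner may change sides.
- cleaner_tank (a point): Centre of the steel tank floor, 50 mm above the bench, of the white ultrasonic cleaner, fixed to the bench: an open-topped box 200 mm (its x) by 170 mm (its y), rim 110 mm above the bench, walls 12 mm thick; the tank inside is 176 x 146 mm and 60 mm deep, dry. z up.
- pedal_pad (a point): Point to press, on top of the foot switch's grey ribbed pedal plate (106 x 72 x 8 mm), on its centre line, 18 mm short of the free end, which faces the robot. About 58 mm above the bench at rest, 36 mm at the stop. The point's x points along the plate to the hinge, 88 mm away and 32 mm above the bench (x is level at rest). Black base 120 x 90 mm, fixed to the bench.
- pedal (a joint): Angle of the pedal: 0 up at rest, 0.25 rad at its stop. Sprung: about 5 N at the pad to move it, 9 N to hold it at the stop; it returns by itself.
- mouse: Bystander: grey computer mouse, 105 x 60 x 33 mm, origin at the centre of its underside.
- roll: Bystander: upright roll of white paper towel, 110 mm in diameter and 110 mm tall, origin at the centre of its underside.
Things that resemble listed ones, but are neither listed nor needed, are in the scene too. What is shaped like the vial_a but black or blue is not meant. Leave any black look-alike of the union alone.

How it is judged:
By the outcome, as a careful person would: the job done as asked, in the order asked, and still so for the second after the job is handed in, with the robot touching nothing.
It also fails if it takes over 72 s, if anything falls off the work surface, if the arm or the gripper's body presses on something with over 40 N, if the wrist force passes 120 N, or if a joint passes its speed limit or range.

## Working session

There is one attempt and no reset: what is moved stays moved. The work goes in short steps, Python scripts to look and compute and a tool call to move; the robot and the scene stay as the last step left them, time stands still between calls to the robot, and variables do not carry over. Pictures are saved under pics/ and viewed, at most 10 in all, crops included, and the job is handed in when it is done.

Besides the shell and the picture viewer there is one more tool, called after ">>>" in YAML: its name, and indented under it one key for each argument. step_arm: Moves the arm, as the interface text tells. Its arguments: {"type":"object","properties":{"deltas":{"type":"array"},"gripper":{"type":"number"},"squeeze":{"type":"number"}},"required":["deltas"]}

```bash
mkdir -p pics
cat > h.py <<'E'
import numpy as np, cv2
from station import ctrl
def grab(n):
    p,d=ctrl.camera(n); return p,d
def world(n,d):
    c=ctrl.get_calibration(n); v,u=np.mgrid[0:400,0:640]
    P=np.stack([(u-c['cx'])/c['fx']*d,(v-c['cy'])/c['fy']*d,d,np.ones_like(d)],-1)
    return (P@np.linalg.inv(np.array(c['world_to_cam'])).T)[...,:3]
def save(f,p): cv2.imwrite('pics/'+f,cv2.cvtColor(p,cv2.COLOR_RGB2BGR))
E
python3 - <<'E'
from h import *
for n in('top','scene'):
    p,d=grab(n); np.savez(n+'0.npz',p=p,d=d); save(n+'0.png',p)
    c=ctrl.get_calibration(n); print(n,c['fx'],np.linalg.inv(np.array(c['world_to_cam'])).round(3).tolist())
print(ctrl.get_obs())
E
```

```text
top 465.32606676782825 [[0.017, -0.991, 0.131, 0.387], [-1.0, -0.016, 0.01, -0.003], [-0.008, -0.131, -0.991, 1.178], [0.0, 0.0, 0.0, 1.0]]
scene 470.2481542616156 [[0.559, 0.55, -0.621, 1.139], [0.829, -0.357, 0.43, -0.399], [0.015, -0.755, -0.656, 0.699], [0.0, 0.0, 0.0, 1.0]]
{'time_s': 0.1, 'qpos': array([ 1.24340552e+00,  3.00413822e-01,  1.52150966e+00, -7.27984996e-06,
        1.32068194e+00, -6.65592454e-02]), 'joint_vel': array([ 0.00043812, -0.00073889, -0.00126156,  0.00023482, -0.00057398,
       -0.00107054]), 'tau': array([ 9.25100721e-04, -5.32650268e+01, -3.53284943e+01,  7.10027735e-02,
        2.35304347e-02, -8.11878454e-05]), 'ee_pos': array([0.14174596, 0.5311854 , 0.20494795]), 'eef_rot': array([-3.14058165e+00, -6.03237816e-05,  2.88076286e+00]), 'force': array([-0.40574409, -0.14098929,  0.20139454]), 'moment': array([-0.00656509, -0.01147326, -0.02936321]), 'grip_force': 0.0, 'grip_width': 0.0938459016812361}
```

View pics/top0.png

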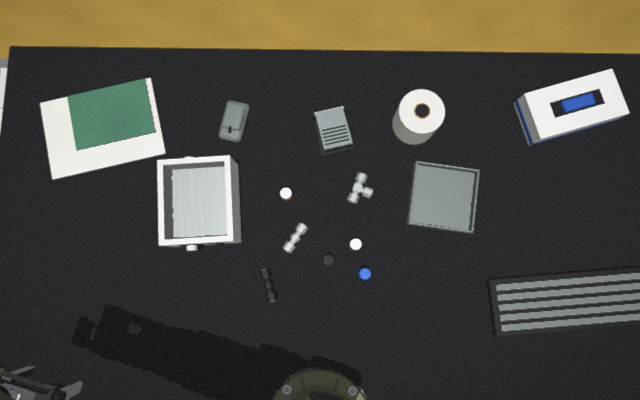

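View pics/scene0.png

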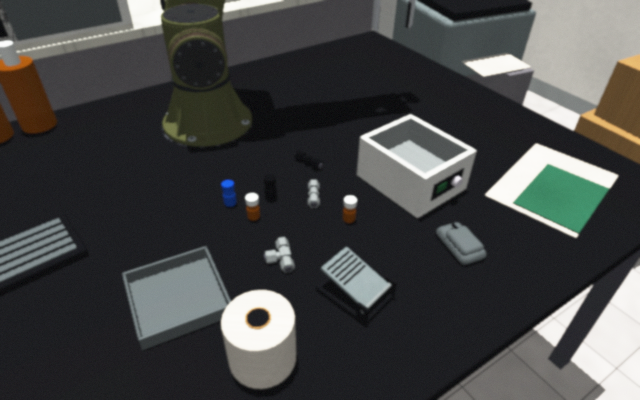

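The top view shows the amber vials at (286,193) and (356,244), with look-alikes in black (328,259) and blue (365,273). The steel union is at (295,237), its black look-alike at (268,284), and the tee at (360,188). The tray is at (443,198), the cleaner at (199,200), the pedal at (333,130), the mouse at (234,120) and the roll at (420,115). The scene view shows amber bodies on (252,207) and (349,209).

Run:
```python
from h import *
z=np.load('top0.npz');p,d=z['p'],z['d'];W=world('top',d)
save('crop1.png',cv2.resize(p[160:310,240:400],None,fx=5,fy=5,interpolation=cv2.INTER_CUBIC)[:600,:800] if False else cv2.resize(p[165:310,245:385],(560,580),interpolation=cv2.INTER_CUBIC))
print('bench z',np.median(W[300:340,300:400,2]),W[220:240,100:140,2].mean())
# blobs above the bench
m=((W[...,2]>.006)&(d>0)).astype(np.uint8); m[310:]=0;m[:60]=0
n,l,s,c=cv2.connectedComponentsWithStats(m)
for i in range(1,n):
    if s[i,4]<25: continue
    q=W[l==i]; hz=np.percentile(q[:,2],95); t=q[q[:,2]>hz-.008]
    r=cv2.minAreaRect((t[:,:2]*1000).astype(np.float32))
    print(c[i].round(0),s[i,4],'z95 %.3f'%hz,'mean',t[:,:2].mean(0).round(4),'rect',np.round(r[0],1),np.round(r[1],1),round(r[2],1))
# floors
for nm,(v,u) in dict(tank=(205,200),trayf=(198,443)).items(): print(nm,W[v-4:v+5,u-4:u+5].reshape(-1,3).mean(0).round(4))
print('pedal');
for v in range(106,156,4): print(v,W[v,333].round(3))
```

```text
bench z 0.0008247526043034803 0.004645302597740158
[571. 106.] 5295 z95 0.080 mean [ 0.7803 -0.6202] rect [ 779.9 -619.8] [119.1 231.3] 17.3
[418. 116.] 2153 z95 0.114 mean [ 0.7411 -0.2328] rect [ 741.7 -233.3] [107.8 108.5] 49.3
[145. 103.] 32 z95 0.009 mean [0.7863 0.4679] rect [787.  467.4] [25.4 19.8] 24.1
[234. 121.] 903 z95 0.036 mean [0.747  0.2291] rect [740.4 231.7] [48.9 84.8] 76.3
[333. 130.] 1609 z95 0.061 mean [ 0.6851 -0.0334] rect [691.8 -31.5] [53.8 71.6] 14.6
[198. 201.] 7091 z95 0.112 mean [0.5212 0.2958] rect [521.9 295.1] [200.5 171.5] 4.8
[444. 196.] 2654 z95 0.032 mean [ 0.5498 -0.3062] rect [ 550.5 -303.4] [160.6 161. ] 82.6
[360. 189.] 384 z95 0.026 mean [ 0.5681 -0.095 ] rect [ 565.8 -101.8] [50.5 81.1] 68.5
[286. 194.] 126 z95 0.061 mean [0.5485 0.0885] rect [548.7  87.8] [24.4 22.5] 89.7
[295. 237.] 282 z95 0.025 mean [0.4432 0.0652] rect [442.7  64.7] [21.5 79.6] 57.4
[355. 244.] 114 z95 0.061 mean [ 0.4277 -0.0827] rect [426.8 -83.4] [23.9 24.4] 0.5
[328. 259.] 99 z95 0.062 mean [ 0.3896 -0.0175] rect [390.1 -16.8] [23.7 23.9] 1.3
[364. 273.] 118 z95 0.062 mean [ 0.3584 -0.1053] rect [ 358.7 -105.1] [23.6 23.7] 0.6
[568. 290.] 5643 z95 0.025 mean [ 0.3237 -0.6073] rect [ 317.8 -599.8] [102.  372.4] 5.5
[269. 285.] 294 z95 0.025 mean [0.3249 0.128 ] rect [325.3 128.1] [81.1 22.2] 18.0
tank [0.5156 0.2979 0.0507]
trayf [ 0.5486 -0.3067  0.0061]
pedal
106 [ 0.788 -0.025  0.001]
110 [ 0.765 -0.024  0.037]
114 [ 0.753 -0.024  0.041]
118 [ 0.741 -0.024  0.046]
122 [ 0.732 -0.025  0.044]
126 [ 0.72  -0.025  0.05 ]
130 [ 0.709 -0.025  0.05 ]
134 [ 0.699 -0.025  0.051]
138 [ 0.687 -0.025  0.057]
142 [ 0.676 -0.025  0.058]
146 [ 0.666 -0.025  0.058]
150 [ 0.668 -0.026  0.011]
154 [ 0.658 -0.026  0.008]
```

View pics/crop1.png

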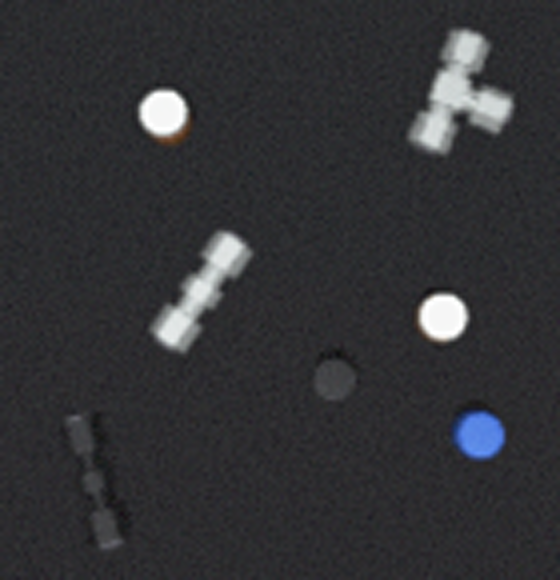

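The crop shows the amber vials at crop pixels (163,112) and (443,316), with amber rims visible. The union is at (200,292), the tee crossing at (450,88) and its third arm at (490,108). The black and blue look-alikes are clearly separate. Next I refine the fittings, the pedal and the container axes.

Run:
```python
from h import *
z=np.load('top0.npz');p,d=z['p'],z['d'];W=world('top',d)
def at(cx,cy,name):
    u,v=245+cx/4,165+cy/4; u,v=int(round(u)),int(round(v)); q=W[v-1:v+2,u-1:u+2].reshape(-1,3); print(name,np.median(q,0).round(4))
for n,a in dict(u_near=(175,327),u_mid=(200,292),u_far=(228,255),t_far=(467,49),t_mid=(450,88),t_near=(433,130),t_arm=(491,108)).items(): at(*a,n)
# pedal plate: bright grey pixels in pedal blob
m=np.zeros((400,640),bool); m[100:158,308:360]=1
m&=(W[...,2]>.03)&(p.mean(-1)>75)
q=W[m]; r=cv2.minAreaRect((q[:,:2]*1000).astype(np.float32)); print('plate',r, m.sum(), q[:,2].min(),q[:,2].max())
b=cv2.boxPoints(r); print(b.round(0).tolist())
# scene-camera cross-check of vials
z=np.load('scene0.npz');S=world('scene',z['d'])
for (u,v) in ((252,199),(349,201),(314,193),(282,253)): print((u,v),np.median(S[v-2:v+3,u-2:u+3].reshape(-1,3),0).round(4))
A=(S[...,2]>.03)&(z['p'].mean(-1)>75); A[:240]=0;A[300:]=0;A[:,:322]=0;A[:,396:]=0
q=S[A]; r=cv2.minAreaRect((q[:,:2]*1000).astype(np.float32)); print('plate2',r,cv2.boxPoints(r).round(0).tolist())
```

```text
u_near [0.4179 0.0797 0.022 ]
u_mid [0.4404 0.0653 0.0221]
u_far [0.4629 0.0485 0.0224]
t_far [ 0.5965 -0.0999  0.0222]
t_mid [ 0.571  -0.0901  0.0208]
t_near [ 0.5426 -0.0775  0.0227]
t_arm [ 0.5585 -0.1151  0.0236]
plate ((582.63134765625, -33.5257568359375), (386.47564697265625, 89.79106903076172), 4.089629650115967) 1134 0.03150586996087856 1.1779797557331033
[[387.0, -3.0], [393.0, -92.0], [779.0, -65.0], [772.0, 25.0]]
(252, 199) [ 0.436  -0.0847  0.0567]
(349, 201) [0.5523 0.0835 0.0567]
(314, 193) [0.4507 0.0621 0.0191]
(282, 253) [ 0.5734 -0.0949  0.0198]
plate2 ((887.1905517578125, -212.19729614257812), (124.6036376953125, 614.291015625), 41.85785675048828) [[636.0, -25.0], [1046.0, -483.0], [1139.0, -399.0], [729.0, 58.0]]
```

>>> step_arm:
  deltas:
    - {"dp":[0,0,0],"twist":-1}
    - {"dp":[0,0,0],"twist":-1}
    - {"dp":[0,0,0],"twist":-1}
    - {"dp":[0,0,0],"twist":-0.735}
  gripper: 0.2
  squeeze: 15

```text
time_s: 0.5
ee_pos: [0.1418, 0.5312, 0.2051]
eef_rot: [-3.141, -0.0, -3.139]
force: [-0.1, 0.0, 0.4]
grip_width: 0.0652
grip_force: 0.0
```

>>> step_arm:
  deltas:
    - {"dp":[-0.84,-0.91,0]}
    - {"dp":[-0.84,-0.91,0]}
    - {"dp":[-0.84,-0.91,0]}
    - {"dp":[-0.84,-0.91,0]}
    - {"dp":[-0.84,-0.91,0]}
    - {"dp":[-0.84,-0.91,0]}
    - {"dp":[-0.84,-0.91,0]}
    - {"dp":[-0.84,-0.91,0]}
    - {"dp":[-0.84,-0.91,0]}
    - {"dp":[-0.84,-0.91,0]}
    - {"dp":[-0.84,-0.91,0]}
    - {"dp":[-0.84,-0.91,0]}

```text
invalid input at $.deltas[0]: expected keys dp, twist
```

Run:
```python
from h import *
z=np.load('top0.npz');p,d=z['p'],z['d'];W=world('top',d)
m=np.zeros((400,640),bool); m[100:158,308:360]=1
m&=(W[...,2]>.03)&(W[...,2]<.07)&(p.mean(-1)>60)
q=W[m]; r=cv2.minAreaRect((q[:,:2]*1000).astype(np.float32)); print('plate',r,m.sum(),cv2.boxPoints(r).round(0).tolist())
o=ctrl.get_obs(); print(o['ee_pos'],o['eef_rot'],o['joint_vel'].round(3))
```

```text
plate ((717.857177734375, -24.241653442382812), (107.55815124511719, 80.116455078125), 13.94373607635498) 1142 [[656.0, 2.0], [675.0, -76.0], [780.0, -50.0], [760.0, 28.0]]
[0.14178143 0.53124429 0.20510983] [-3.14093809e+00 -2.01468171e-04 -3.13889849e+00] [ 0.001  0.002 -0.001 -0.001  0.003 -0.492]
```

>>> step_arm:
  deltas:
    - {"dp":[-0.84,-0.91,0],"twist":0}
    - {"dp":[-0.84,-0.91,0],"twist":0}
    - {"dp":[-0.84,-0.91,0],"twist":0}
    - {"dp":[-0.84,-0.91,0],"twist":0}
    - {"dp":[-0.84,-0.91,0],"twist":0}
    - {"dp":[-0.84,-0.91,0],"twist":0}
    - {"dp":[-0.84,-0.91,0],"twist":0}
    - {"dp":[-0.84,-0.91,0],"twist":0}
    - {"dp":[-0.84,-0.91,0],"twist":0}
    - {"dp":[-0.84,-0.91,0],"twist":0}
    - {"dp":[-0.84,-0.91,0],"twist":0}
    - {"dp":[-0.84,-0.91,0],"twist":0}

```text
time_s: 1.7
ee_pos: [0.546, 0.0927, 0.2052]
eef_rot: [3.142, -0.0, 3.141]
force: [0.2, 0.6, -0.1]
grip_width: 0.0565
grip_force: 0.0
```

>>> step_arm:
  deltas:
    - {"dp":[-0.06,-0.1,0.95],"twist":0}
    - {"dp":[0,0,0.95],"twist":0}
    - {"dp":[0,0,0.95],"twist":0}
    - {"dp":[0,0,0.9],"twist":0}
    - {"dp":[0,0,0.6],"twist":0}
    - {"dp":[0,0,0.38],"twist":0}
    - {"dp":[0,0,0],"twist":0}

```text
time_s: 2.4
ee_pos: [0.5464, 0.0905, 0.0146]
eef_rot: [-3.141, -0.003, 3.142]
force: [0.1, -0.2, -0.3]
grip_width: 0.0565
grip_force: 0.0
```

>>> step_arm:
  deltas:
    - {"dp":[0,0,0],"twist":0}
    - {"dp":[0,0,0],"twist":0}
    - {"dp":[0,0,0],"twist":0}
    - {"dp":[0,0,0],"twist":0}
    - {"dp":[0,0,0],"twist":0}
  gripper: -0.6
  squeeze: 15

```text
time_s: 2.9
ee_pos: [0.5478, 0.0906, 0.017]
eef_rot: [3.141, 0.001, 3.142]
force: [-0.2, 0.4, 5.5]
grip_width: 0.0274
grip_force: 15.0
```

>>> step_arm:
  deltas:
    - {"dp":[0,0,-0.4],"twist":0}
    - {"dp":[0,0,-0.9],"twist":0}
    - {"dp":[0,0,-0.8],"twist":0}
    - {"dp":[0,-0.5,-0.3],"twist":0}
    - {"dp":[0,-1,0],"twist":0}
    - {"dp":[0,-1,0],"twist":0}
    - {"dp":[0,-1,0],"twist":0}
    - {"dp":[0,-1,0],"twist":0}
    - {"dp":[0,-1,0],"twist":0}
    - {"dp":[0,-1,0],"twist":0}
    - {"dp":[0,-1,0],"twist":0}
    - {"dp":[0,-1,0],"twist":0}

```text
time_s: 4.1
ee_pos: [0.5471, -0.2511, 0.1123]
eef_rot: [3.142, 0.0, 3.141]
force: [0.6, 0.6, -0.1]
grip_width: 0.0275
grip_force: 15.0
```

>>> step_arm:
  deltas:
    - {"dp":[0,-0.5,0],"twist":0}
    - {"dp":[0,0,0],"twist":0}

```text
time_s: 4.3
ee_pos: [0.547, -0.2713, 0.112]
eef_rot: [-3.142, -0.0, 3.139]
force: [-0.0, 1.0, -0.2]
grip_width: 0.0274
grip_force: 15.0
```

>>> step_arm:
  deltas:
    - {"dp":[0,0,0.8],"twist":0}
    - {"dp":[0,0,0.8],"twist":0}
    - {"dp":[0,0,0.4],"twist":0}
    - {"dp":[0,0,0.15],"twist":0}
    - {"dp":[0,0,0.07],"twist":0}
    - {"dp":[0,0,0],"twist":0}
    - {"dp":[0,0,0],"twist":0}

```text
time_s: 5.0
ee_pos: [0.548, -0.2696, 0.0247]
eef_rot: [-3.141, 0.002, -3.141]
force: [0.0, -0.1, 0.0]
grip_width: 0.0271
grip_force: 15.0
```

>>> step_arm:
  deltas:
    - {"dp":[0,0,0.03],"twist":0}
    - {"dp":[0,0,0.03],"twist":0}
    - {"dp":[0,0,0],"twist":0}

```text
time_s: 5.3
ee_pos: [0.5478, -0.2696, 0.022]
eef_rot: [-3.141, 0.001, 3.141]
force: [-1.3, 2.0, 6.2]
grip_width: 0.0275
grip_force: 15.0
```

>>> step_arm:
  deltas:
    - {"dp":[0,0,-0.02],"twist":0}
    - {"dp":[0,0,0],"twist":0}
    - {"dp":[0,0,0],"twist":0}
    - {"dp":[0,0,0],"twist":0}
    - {"dp":[0,0,-0.7],"twist":0}
    - {"dp":[0,0,-0.9],"twist":0}
    - {"dp":[0,0,-0.9],"twist":0}
  gripper: 0.1

```text
time_s: 6.0
ee_pos: [0.5471, -0.2693, 0.1227]
eef_rot: [3.141, -0.001, 3.142]
force: [-0.1, 1.3, -0.3]
grip_width: 0.0516
grip_force: 0.0
```

>>> step_arm:
  deltas:
    - {"dp":[0.5,0.8,0],"twist":0}
    - {"dp":[0.5,0.8,0],"twist":0}
    - {"dp":[0.5,0.8,0],"twist":0}
    - {"dp":[0.5,0.8,0],"twist":0}
    - {"dp":[0.5,0.75,0],"twist":0}
    - {"dp":[0.5,0.72,0],"twist":0}
    - {"dp":[0,0,0],"twist":0}

```text
time_s: 6.7
ee_pos: [0.4257, -0.0804, 0.1219]
eef_rot: [3.141, -0.0, -3.14]
force: [0.1, -0.4, 0.2]
grip_width: 0.0515
grip_force: 0.0
```

Descend 0.105 m to z ≈ 0.017.

>>> step_arm:
  deltas:
    - {"dp":[-0.02,-0.03,0.9],"twist":0}
    - {"dp":[0,0,0.9],"twist":0}
    - {"dp":[0,0,0.5],"twist":0}
    - {"dp":[0,0,0.32],"twist":0}
    - {"dp":[0,0,0],"twist":0}
    - {"dp":[0,0,0],"twist":0}

```text
time_s: 7.3
ee_pos: [0.4285, -0.0841, 0.0174]
eef_rot: [-3.142, 0.0, 3.141]
force: [0.3, -0.0, -0.3]
grip_width: 0.0513
grip_force: 0.0
```

>>> step_arm:
  deltas:
    - {"dp":[0,0,0],"twist":0}
    - {"dp":[0,0,0],"twist":0}
    - {"dp":[0,0,0],"twist":0}
    - {"dp":[0,0,0],"twist":0}
    - {"dp":[0,0,0],"twist":0}
  gripper: -0.6

```text
time_s: 7.8
ee_pos: [0.4285, -0.0838, 0.0174]
eef_rot: [-3.141, 0.001, -3.142]
force: [-0.7, 0.4, 5.7]
grip_width: 0.0274
grip_force: 15.0
```

>>> step_arm:
  deltas:
    - {"dp":[0,0,-0.4],"twist":0}
    - {"dp":[0,0,-0.9],"twist":0}
    - {"dp":[0,0,-0.9],"twist":0}
    - {"dp":[0,0,-0.2],"twist":0}
    - {"dp":[0,0,0],"twist":0}

```text
time_s: 8.3
ee_pos: [0.4286, -0.0839, 0.1138]
eef_rot: [-3.141, 0.002, 3.142]
force: [-0.5, 0.5, -1.7]
grip_width: 0.0272
grip_force: 15.0
```

>>> step_arm:
  deltas:
    - {"dp":[-0.35,-0.96,0],"twist":0}
    - {"dp":[-0.35,-0.96,0],"twist":0}
    - {"dp":[-0.35,-0.96,0],"twist":0}
    - {"dp":[-0.35,-0.96,0],"twist":0}
    - {"dp":[-0.35,-0.96,0],"twist":0}
    - {"dp":[-0.35,-0.96,0],"twist":0}
    - {"dp":[0,0,0.4],"twist":0}
    - {"dp":[0,0,0.9],"twist":0}
    - {"dp":[0,0,0.6],"twist":0}
    - {"dp":[0,0,0.25],"twist":0}
    - {"dp":[0,0,0.05],"twist":0}
    - {"dp":[0,0,0],"twist":0}

```text
time_s: 9.5
ee_pos: [0.5123, -0.3143, 0.0252]
eef_rot: [-3.142, 0.0, -3.142]
force: [0.2, 1.1, -1.0]
grip_width: 0.0271
grip_force: 15.0
```

>>> step_arm:
  deltas:
    - {"dp":[0,0,0],"twist":0}

```text
time_s: 9.6
ee_pos: [0.5126, -0.3145, 0.026]
eef_rot: [-3.141, 0.001, -3.142]
force: [-0.1, -0.1, 0.1]
grip_width: 0.0275
grip_force: 15.0
```

Another 3.5 mm in small steps to contact.

>>> step_arm:
  deltas:
    - {"dp":[0,0,0.03],"twist":0}
    - {"dp":[0,0,0.03],"twist":0}
    - {"dp":[0,0,0.02],"twist":0}
    - {"dp":[0,0,0],"twist":0}

```text
time_s: 10.0
ee_pos: [0.5123, -0.3142, 0.0221]
eef_rot: [-3.141, 0.0, 3.142]
force: [0.0, -0.4, 1.2]
grip_width: 0.0271
grip_force: 15.0
```

>>> step_arm:
  deltas:
    - {"dp":[0,0,0],"twist":0}
    - {"dp":[0,0,0],"twist":0}
    - {"dp":[0,0,0],"twist":0}
    - {"dp":[0,0,0],"twist":0}
    - {"dp":[0,0,-0.7],"twist":0}
    - {"dp":[0,0,-0.9],"twist":0}
    - {"dp":[0,0,-0.9],"twist":0}
  gripper: 0.1

```text
time_s: 10.7
ee_pos: [0.5119, -0.314, 0.1229]
eef_rot: [3.141, -0.001, 3.142]
force: [0.0, -0.7, 0.7]
grip_width: 0.0517
grip_force: 0.0
```

>>> step_arm:
  deltas:
    - {"dp":[0.18,0.95,0],"twist":0}
    - {"dp":[0.18,0.95,0],"twist":0}
    - {"dp":[0.18,0.95,0],"twist":0}
    - {"dp":[0.18,0.95,0],"twist":0}
    - {"dp":[0.18,0.95,0],"twist":0}
    - {"dp":[0.18,0.95,0],"twist":0}
    - {"dp":[0.18,0.95,0],"twist":0}
    - {"dp":[0.18,0.95,0],"twist":0}
    - {"dp":[0.18,0.95,0],"twist":0}
    - {"dp":[0.18,0.95,0],"twist":0}

```text
time_s: 11.7
ee_pos: [0.4397, 0.0672, 0.1221]
eef_rot: [3.142, 0.001, 3.141]
force: [0.9, 0.3, 0.1]
grip_width: 0.0521
grip_force: 0.0
```

>>> step_arm:
  deltas:
    - {"dp":[0,0,0],"twist":1}
    - {"dp":[0,0,0],"twist":1}
    - {"dp":[0,0,0],"twist":1}
    - {"dp":[0,0,0],"twist":1}
    - {"dp":[0,0,0],"twist":1}
    - {"dp":[0,0,0],"twist":1}
    - {"dp":[0,0,0],"twist":1}
    - {"dp":[0,0,0],"twist":1}
    - {"dp":[0,0,0],"twist":0.6}
    - {"dp":[0,0,0],"twist":0}

```text
time_s: 12.7
ee_pos: [0.4402, 0.0658, 0.1219]
eef_rot: [3.142, 0.0, 2.541]
force: [-0.0, -0.1, 1.0]
grip_width: 0.0517
grip_force: 0.0
```

```bash
cat >> h.py <<'E'
def go(x,y,z):
    o=ctrl.get_obs(); t=o['eef_rot'][2]; d=np.array([x,y,z])-o['ee_pos']; c,s=np.cos(t),np.sin(t)
    print('at',o['ee_pos'].round(4),'yaw',np.degrees(t).round(1),'need units',(np.array([d[0]*c+d[1]*s,d[0]*s-d[1]*c,-d[2]])/.04).round(2),'F',o['force'].round(1))
E
python3 - <<'E'
from h import *
p,d=grab('scene'); save('s1.png',p); go(.441,.065,.005)
W=world('top',grab('top')[1])
m=(W[...,2]>.055)&(W[...,2]<.075)&(W[...,1]<-.2)&(W[...,1]>-.39)&(W[...,0]<.65)&(W[...,0]>.45)
n,l,s,c=cv2.connectedComponentsWithStats(m.astype(np.uint8))
for i in range(1,n): print(s[i,4],W[l==i].mean(0).round(3))
E
```

```text
at [0.4402 0.0658 0.1219] yaw 145.7 need units [-0.03 -0.    2.92] F [0.1 0.6 0.6]
101 [ 0.548 -0.27   0.063]
105 [ 0.511 -0.315  0.064]
```

View pics/s1.png

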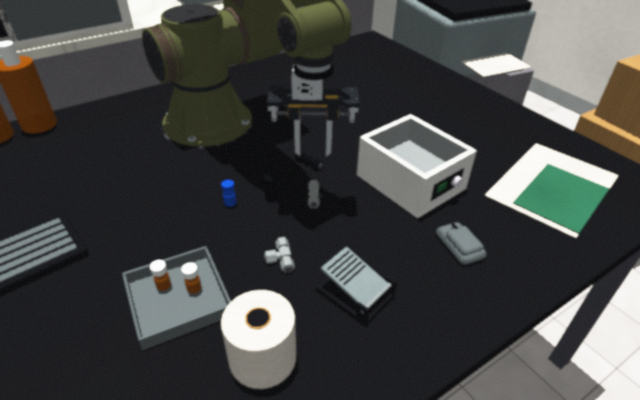

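Both amber vials stand upright in the tray at (160,275) and (191,278). The gripper is above the union at (313,193).

>>> step_arm:
  deltas:
    - {"dp":[0,0,0.9],"twist":0}
    - {"dp":[0,0,0.9],"twist":0}
    - {"dp":[0,0,0.7],"twist":0}
    - {"dp":[0,0,0.3],"twist":0}
    - {"dp":[0,0,0.1],"twist":0}
    - {"dp":[0,0,0],"twist":0}
    - {"dp":[0,0,0],"twist":0}

```text
time_s: 13.5
ee_pos: [0.441, 0.0658, 0.007]
eef_rot: [3.14, 0.001, 2.541]
force: [-0.2, -0.5, 0.7]
grip_width: 0.0517
grip_force: 0.0
```

>>> step_arm:
  deltas:
    - {"dp":[0,0,0],"twist":0}
    - {"dp":[0,0,0],"twist":0}
    - {"dp":[0,0,0],"twist":0}
    - {"dp":[0,0,0],"twist":0}
    - {"dp":[0,0,0],"twist":0}
  gripper: -0.8
  squeeze: 30

```text
time_s: 14.0
ee_pos: [0.4404, 0.0659, 0.0061]
eef_rot: [3.141, 0.0, 2.541]
force: [-0.1, 0.9, 2.8]
grip_width: 0.0211
grip_force: 30.0
```

>>> step_arm:
  deltas:
    - {"dp":[0,0,-0.4],"twist":0}
    - {"dp":[0,0,-0.9],"twist":0}
    - {"dp":[0,0,-0.9],"twist":0}
    - {"dp":[0,0,-0.9],"twist":0}
    - {"dp":[0,0,-0.9],"twist":0}
    - {"dp":[0,0,0],"twist":0}

```text
time_s: 14.6
ee_pos: [0.4419, 0.0659, 0.1699]
eef_rot: [3.137, 0.005, 2.541]
force: [-0.3, 0.4, -1.6]
grip_width: 0.021
grip_force: 30.0
```

Run:
```python
from h import *
go(.4765,.2915,.16)
```

```text
at [0.4419 0.0659 0.1699] yaw 145.6 need units [2.47 5.14 0.25] F [-0.3  0.4 -1.6]
```

>>> step_arm:
  deltas:
    - {"dp":[0.38,0.875,0],"twist":0}
    - {"dp":[0.38,0.875,0],"twist":0}
    - {"dp":[0.38,0.875,0],"twist":0}
    - {"dp":[0.38,0.875,0],"twist":0}
    - {"dp":[0.38,0.875,0],"twist":0}
    - {"dp":[0.4,0.875,0],"twist":0}

```text
time_s: 15.2
ee_pos: [0.4827, 0.2924, 0.1645]
eef_rot: [-3.14, -0.001, 2.541]
force: [1.2, -0.7, -0.9]
grip_width: 0.0213
grip_force: 30.0
```

>>> step_arm:
  deltas:
    - {"dp":[0,0,0],"twist":1}
    - {"dp":[0,0,0],"twist":1}
    - {"dp":[0,0,0],"twist":1}
    - {"dp":[0,0,0],"twist":1}
    - {"dp":[0,0,0],"twist":1}
    - {"dp":[0,0,0],"twist":1}
    - {"dp":[0,0,0],"twist":1}
    - {"dp":[0,0,0.6],"twist":0}
    - {"dp":[0,0,0.8],"twist":0}
    - {"dp":[0,0,0.7],"twist":0}
    - {"dp":[0,0,0.4],"twist":0}
    - {"dp":[0,0,0.2],"twist":0}

```text
time_s: 16.4
ee_pos: [0.4817, 0.2903, 0.0554]
eef_rot: [-3.137, 0.0, 2.052]
force: [-19.8, -10.3, 40.8]
grip_width: 0.0213
grip_force: 30.0
```

>>> step_arm:
  deltas:
    - {"dp":[0,0,0],"twist":0}
    - {"dp":[0,0,0],"twist":0}

```text
time_s: 16.6
ee_pos: [0.483, 0.291, 0.0577]
eef_rot: [-3.142, 0.0, 2.052]
force: [0.5, 1.4, -0.7]
grip_width: 0.0214
grip_force: 30.0
```

>>> step_arm:
  deltas:
    - {"dp":[0,0,0],"twist":0}
    - {"dp":[0,0,0],"twist":0}
    - {"dp":[0,0,0],"twist":0}
    - {"dp":[0,0,-0.6],"twist":0}
    - {"dp":[0,0,-0.9],"twist":0}
    - {"dp":[0,0,-0.9],"twist":0}
    - {"dp":[0,0,-0.4],"twist":0}
  gripper: -0.36

```text
time_s: 17.3
ee_pos: [0.4838, 0.2915, 0.1735]
eef_rot: [3.137, 0.0, 2.052]
force: [-0.4, -1.3, 0.3]
grip_width: 0.0298
grip_force: 0.0
```

Run:
```python
from h import *
go(.5595,-.115,.17)
```

```text
at [0.4838 0.2915 0.1735] yaw 117.6 need units [-9.88 -3.03  0.09] F [-0.4 -1.3  0.3]
```

>>> step_arm:
  deltas:
    - {"dp":[-0.98,-0.3,0],"twist":0}
    - {"dp":[-0.98,-0.3,0],"twist":0}
    - {"dp":[-0.98,-0.3,0],"twist":0}
    - {"dp":[-0.98,-0.3,0],"twist":0}
    - {"dp":[-0.98,-0.3,0],"twist":0}
    - {"dp":[-0.98,-0.3,0],"twist":0}
    - {"dp":[-0.98,-0.3,0],"twist":0}
    - {"dp":[-0.98,-0.3,0],"twist":0}
    - {"dp":[-0.98,-0.3,0],"twist":0}
    - {"dp":[-0.98,-0.3,0],"twist":0}
  gripper: -0.02

```text
time_s: 18.3
ee_pos: [0.5583, -0.1137, 0.1702]
eef_rot: [3.141, 0.0, 2.052]
force: [0.2, -0.3, -0.3]
grip_width: 0.0461
grip_force: 0.0
```

>>> step_arm:
  deltas:
    - {"dp":[0,0,0],"twist":1}
    - {"dp":[0,0,0],"twist":1}
    - {"dp":[0,0,0],"twist":1}
    - {"dp":[0,0,0],"twist":1}
    - {"dp":[0,0,0],"twist":1}
    - {"dp":[0,0,0],"twist":1}
    - {"dp":[0,0,0],"twist":1}
    - {"dp":[0,0,0],"twist":1}
    - {"dp":[0,0,0],"twist":1}
    - {"dp":[0,0,0],"twist":1}
    - {"dp":[0,0,0],"twist":1}
    - {"dp":[0,0,0],"twist":1}

```text
time_s: 19.5
ee_pos: [0.5582, -0.112, 0.17]
eef_rot: [3.141, -0.0, 1.212]
force: [0.4, 0.8, -0.7]
grip_width: 0.0461
grip_force: 0.0
```

>>> step_arm:
  deltas:
    - {"dp":[0,0,0.9],"twist":0.5}
    - {"dp":[0,0,0.9],"twist":0}
    - {"dp":[0,0,0],"twist":0}

```text
time_s: 19.8
ee_pos: [0.556, -0.1114, 0.094]
eef_rot: [-3.135, 0.001, 1.18]
force: [-0.6, 0.3, 0.1]
grip_width: 0.0459
grip_force: 0.0
```

Run:
```python
from h import *
p,d=grab('top'); save('t2.png',cv2.resize(p[130:290,140:400],(780,480)))
go(.5595,-.115,.006)
```

```text
at [ 0.5574 -0.1118  0.0969] yaw 67.6 need units [-0.05  0.08  2.27] F [-0.7  0.7 -0.1]
```

View pics/t2.png

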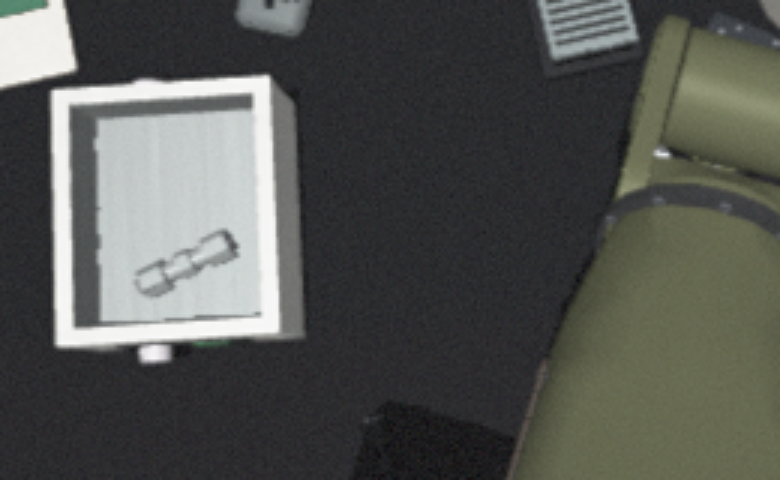

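The union lies flat in the tank at crop pixel (185,262), leaving the upper half free. Next I grasp the tee.

>>> step_arm:
  deltas:
    - {"dp":[-0.05,0.08,0.9],"twist":0}
    - {"dp":[0,0,0.8],"twist":0}
    - {"dp":[0,0,0.4],"twist":0}
    - {"dp":[0,0,0.15],"twist":0}
    - {"dp":[0,0,0],"twist":0}
    - {"dp":[0,0,0],"twist":0}

```text
time_s: 20.45
ee_pos: [0.5615, -0.1153, 0.0098]
eef_rot: [3.139, -0.0, 1.18]
force: [-0.4, -0.1, -0.3]
grip_width: 0.046
grip_force: 0.0
```

>>> step_arm:
  deltas:
    - {"dp":[0,0,0],"twist":0}
    - {"dp":[0,0,0],"twist":0}
    - {"dp":[0,0,0],"twist":0}
    - {"dp":[0,0,0],"twist":0}
    - {"dp":[0,0,0],"twist":0}
  gripper: -0.8
  squeeze: 40

```text
time_s: 20.95
ee_pos: [0.5605, -0.115, 0.0084]
eef_rot: [3.141, -0.0, 1.18]
force: [-2.0, 0.4, 5.9]
grip_width: 0.0235
grip_force: 39.9
```

>>> step_arm:
  deltas:
    - {"dp":[0,0,-0.4],"twist":0}
    - {"dp":[0,0,-0.9],"twist":0}
    - {"dp":[0,0,-0.9],"twist":0}
    - {"dp":[0,0,-0.9],"twist":0}
    - {"dp":[0,0,-1],"twist":0}
    - {"dp":[0,0,0],"twist":0}

```text
time_s: 21.55
ee_pos: [0.5623, -0.1155, 0.1773]
eef_rot: [3.133, -0.001, 1.18]
force: [0.7, -0.3, -1.1]
grip_width: 0.0235
grip_force: 39.9
```

Run:
```python
from h import *
go(.535,.295,.17); p,d=grab('scene'); save('s2.png',p[100:300,200:440].repeat(3,0).repeat(3,1))
```

```text
at [ 0.5623 -0.1155  0.1773] yaw 67.6 need units [ 9.23 -4.54  0.18] F [ 0.7 -0.3 -1.1]
```

View pics/s2.png

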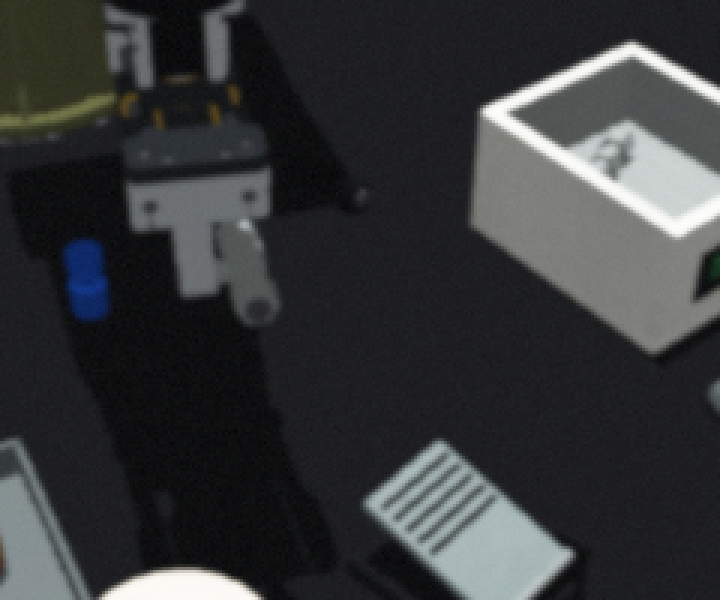

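The tee is held at crop pixel (245,270), roughly level. The union is visible in the tank.

>>> step_arm:
  deltas:
    - {"dp":[0.9,-0.45,0],"twist":0}
    - {"dp":[0.9,-0.45,0],"twist":0}
    - {"dp":[0.9,-0.45,0],"twist":0}
    - {"dp":[0.9,-0.45,0],"twist":0}
    - {"dp":[0.9,-0.45,0],"twist":0}
    - {"dp":[0.9,-0.45,0],"twist":0}
    - {"dp":[0.9,-0.45,0],"twist":0}
    - {"dp":[0.9,-0.45,0],"twist":0}
    - {"dp":[0.9,-0.45,0],"twist":0}
    - {"dp":[0.9,-0.45,0],"twist":0}

```text
time_s: 22.6
ee_pos: [0.5302, 0.2878, 0.17]
eef_rot: [-3.14, 0.002, 1.18]
force: [-0.1, -0.9, -1.8]
grip_width: 0.0236
grip_force: 39.9
```

>>> step_arm:
  deltas:
    - {"dp":[0,0,0],"twist":1}
    - {"dp":[0,0,0],"twist":1}
    - {"dp":[0,0,0],"twist":1}
    - {"dp":[0,0,0],"twist":1}
    - {"dp":[0,0,0],"twist":1}
    - {"dp":[0,0,0],"twist":1}
    - {"dp":[0,0,0],"twist":1}
    - {"dp":[0,0,0],"twist":1}
    - {"dp":[0,0,0],"twist":1}
    - {"dp":[0,0,0],"twist":1}
    - {"dp":[0,0,0],"twist":0}

```text
time_s: 23.7
ee_pos: [0.5307, 0.2861, 0.1701]
eef_rot: [-3.141, 0.003, 0.48]
force: [-0.8, -0.2, -2.3]
grip_width: 0.0237
grip_force: 39.9
```

Run:
```python
from h import *
go(.534,.288,.0585)
```

```text
at [0.5307 0.2861 0.1701] yaw 27.5 need units [ 0.1  -0.    2.79] F [-0.8 -0.2 -2.3]
```

>>> step_arm:
  deltas:
    - {"dp":[0.1,0,0.7],"twist":0}
    - {"dp":[0,0,0.7],"twist":0}
    - {"dp":[0,0,0.5],"twist":0}
    - {"dp":[0,0,0.3],"twist":0}
    - {"dp":[0,0,0.2],"twist":0}
    - {"dp":[0,0,0.1],"twist":0}
    - {"dp":[0,0,0.1],"twist":0}
    - {"dp":[0,0,0.05],"twist":0}
    - {"dp":[0,0,0],"twist":0}

```text
time_s: 24.6
ee_pos: [0.5348, 0.2883, 0.066]
eef_rot: [3.142, -0.0, 0.482]
force: [-0.4, 0.4, -1.4]
grip_width: 0.0233
grip_force: 39.9
```

>>> step_arm:
  deltas:
    - {"dp":[0,0,0.06],"twist":0}
    - {"dp":[0,0,0.06],"twist":0}
    - {"dp":[0,0,0.04],"twist":0}
    - {"dp":[0,0,0],"twist":0}

```text
time_s: 25.0
ee_pos: [0.5346, 0.2882, 0.0592]
eef_rot: [3.142, 0.0, 0.482]
force: [0.3, 0.0, -1.4]
grip_width: 0.0235
grip_force: 39.9
```

>>> step_arm:
  deltas:
    - {"dp":[0,0,0.03],"twist":0}
    - {"dp":[0,0,0],"twist":0}

```text
time_s: 25.2
ee_pos: [0.5348, 0.2883, 0.0584]
eef_rot: [3.142, -0.0, 0.482]
force: [-1.3, -0.2, 0.1]
grip_width: 0.0237
grip_force: 39.9
```

>>> step_arm:
  deltas:
    - {"dp":[0,0,0],"twist":0}
    - {"dp":[0,0,0],"twist":0}
    - {"dp":[0,0,0],"twist":0}
    - {"dp":[0,0,-0.5],"twist":0}
    - {"dp":[0,0,-0.9],"twist":0}
    - {"dp":[0,0,-0.9],"twist":0}
    - {"dp":[0,0,-0.6],"twist":0}
    - {"dp":[0,0,0],"twist":0}
  gripper: -0.3

```text
time_s: 26.0
ee_pos: [0.5359, 0.2888, 0.1781]
eef_rot: [3.141, -0.006, 0.482]
force: [-0.3, 0.1, -0.3]
grip_width: 0.0328
grip_force: 0.0
```

Run:
```python
from h import *
go(.682,-.033,.17)
```

```text
at [0.5359 0.2888 0.1781] yaw 27.6 need units [-0.49  8.82  0.2 ] F [-0.3  0.1 -0.3]
```

>>> step_arm:
  deltas:
    - {"dp":[-0.05,0.98,0],"twist":0}
    - {"dp":[-0.05,0.98,0],"twist":0}
    - {"dp":[-0.05,0.98,0],"twist":0}
    - {"dp":[-0.05,0.98,0],"twist":0}
    - {"dp":[-0.05,0.98,0],"twist":0}
    - {"dp":[-0.05,0.98,0],"twist":0}
    - {"dp":[-0.05,0.98,0],"twist":0}
    - {"dp":[-0.05,0.98,0.5],"twist":0}
    - {"dp":[-0.05,0.98,0.7],"twist":0}
    - {"dp":[0,0,0.4],"twist":0}
    - {"dp":[0,0,0],"twist":0}
  gripper: -1

```text
time_s: 27.1
ee_pos: [0.6806, -0.0332, 0.1061]
eef_rot: [-3.138, 0.005, 0.48]
force: [-0.2, 0.5, 0.4]
grip_width: 0.0005
grip_force: 0.0
```

Run:
```python
from h import *
go(.683,-.0325,.062); print(ctrl.get_obs()['grip_width'])
p,d=grab('scene'); save('s3.png',cv2.resize(p[100:340,110:490],(760,480)))
```

```text
at [ 0.6806 -0.0332  0.1061] yaw 27.5 need units [0.06 0.01 1.1 ] F [-0.2  0.5  0.4]
0.0005273075614775731
```

View pics/s3.png

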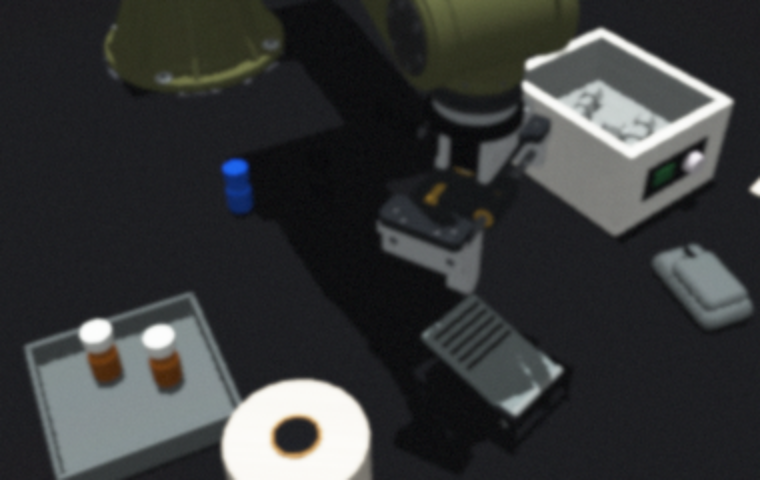

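The vials stand upright in the tray at crop pixels (100,350) and (160,355). Both fittings are in the tank at (590,105) and (635,128), and the closed fingers are over the pedal's free end at (465,290). Next I press it.

>>> step_arm:
  deltas:
    - {"dp":[0.06,0,0.5],"twist":0}
    - {"dp":[0,0,0.5],"twist":0}
    - {"dp":[0,0,0.1],"twist":0}
    - {"dp":[0,0,0.1],"twist":0}
    - {"dp":[0,0,0.1],"twist":0}
    - {"dp":[0,0,0.1],"twist":0}
    - {"dp":[0,0,0],"twist":0}

```text
time_s: 27.85
ee_pos: [0.6846, -0.0316, 0.0548]
eef_rot: [3.141, -0.001, 0.482]
force: [-0.9, 0.5, 4.6]
grip_width: 0.0005
grip_force: 2.1
```

>>> step_arm:
  deltas:
    - {"dp":[0,0,0.1],"twist":0}
    - {"dp":[0,0,0.1],"twist":0}
    - {"dp":[0,0,0.1],"twist":0}
    - {"dp":[0,0,0.05],"twist":0}
    - {"dp":[0,0,0],"twist":0}
    - {"dp":[0,0,0],"twist":0}

```text
time_s: 28.45
ee_pos: [0.6843, -0.0319, 0.0411]
eef_rot: [3.141, 0.0, 0.482]
force: [-5.0, -0.5, 7.4]
grip_width: 0.0002
grip_force: 3.6
```

>>> step_arm:
  deltas:
    - {"dp":[0,0,0.05],"twist":0}
    - {"dp":[0,0,0.05],"twist":0}
    - {"dp":[0,0,0],"twist":0}

```text
time_s: 28.75
ee_pos: [0.6843, -0.0319, 0.0371]
eef_rot: [3.141, 0.0, 0.482]
force: [-6.0, -0.7, 8.3]
grip_width: 0.0005
grip_force: 4.1
```

>>> step_arm:
  deltas:
    - {"dp":[0,0,0.04],"twist":0}
    - {"dp":[0,0,0.04],"twist":0}
    - {"dp":[0,0,0],"twist":0}

```text
time_s: 29.05
ee_pos: [0.6845, -0.032, 0.0359]
eef_rot: [3.141, -0.0, 0.482]
force: [-13.1, -0.4, 22.3]
grip_width: 0.0006
grip_force: 11.2
```

At the stop: the force jumped to 22 N while z stayed at 0.036. I hold for 0.8 s.

>>> step_arm:
  deltas:
    - {"dp":[0,0,0],"twist":0}
    - {"dp":[0,0,0],"twist":0}
    - {"dp":[0,0,0],"twist":0}
    - {"dp":[0,0,0],"twist":0}
    - {"dp":[0,0,0],"twist":0}
    - {"dp":[0,0,0],"twist":0}
    - {"dp":[0,0,0],"twist":0}
    - {"dp":[0,0,0],"twist":0}

```text
time_s: 29.85
ee_pos: [0.6845, -0.032, 0.0358]
eef_rot: [3.141, -0.0, 0.482]
force: [-12.9, -0.3, 22.7]
grip_width: 0.0004
grip_force: 11.3
```

>>> step_arm:
  deltas:
    - {"dp":[0,0,-0.2],"twist":0}
    - {"dp":[0,0,-0.2],"twist":0}
    - {"dp":[0,0,-0.3],"twist":0}
    - {"dp":[0,0,-0.6],"twist":0}
    - {"dp":[0,0,-0.9],"twist":0}
    - {"dp":[0,0,-0.9],"twist":0}
    - {"dp":[0,0,-0.9],"twist":0}
    - {"dp":[0,0,0],"twist":0}
    - {"dp":[0,0,0],"twist":0}

```text
time_s: 30.75
ee_pos: [0.6842, -0.0317, 0.1934]
eef_rot: [3.141, -0.0, 0.482]
force: [-0.1, 0.4, -1.6]
grip_width: 0.0006
grip_force: 0.0
```

Run:
```python
from h import *
go(.68,-.03,.18)
p,d=grab('scene'); save('s4.png',p)
```

```text
at [ 0.6842 -0.0317  0.1934] yaw 27.6 need units [-0.07 -0.09  0.33] F [-0.1  0.4 -1.6]
```

View pics/s4.png

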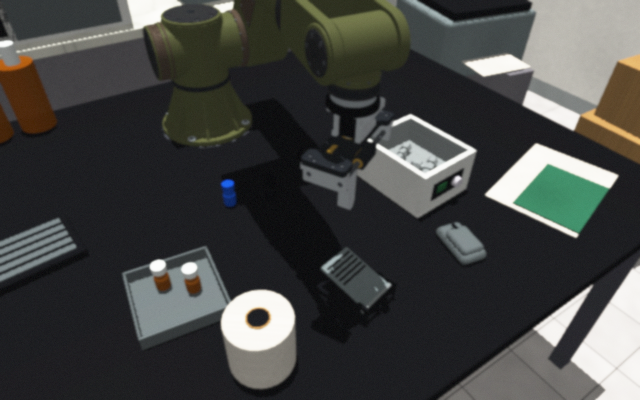

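The vials are upright at (160,275) and (191,278), and the fittings are in the tank near (415,155). The pedal is back up at (355,270), the mouse and roll are unmoved, and the gripper is clear of everything.

```bash
python3 -c "
from station import ctrl
print(ctrl.hand_in())"
```

```text
the job is handed in; nothing more can be done
None
```

The job is handed in at about 31 s on the clock: both amber vials stand upright in the tray, both steel fittings are in the cleaner tank, and the pedal was held at its stop for at least 0.8 s, then released and came back up.

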